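# Hold the long glass cell in the photometer's light path

## Task

The open photometer bench has lost its cell carrier, so a reading must be taken with the cell held by hand: first pull the shutter knob on the lamp head fully up, so that the beam is open. Then take the longest of the three glass cells out of the rack by its frosted long sides only, never putting a finger on its clear end windows, and carry it upright into the gap between lamp and detector, in line with the beam and midway between the two snouts, so that the beam runs in through one end window and out through the other in the lower half of the cell. Finish holding it there, still, and touching neither rail nor snouts; the shutter stays open, and the other two cells and the small parts lying about stay where they are.

Things in the scene. Friction and masses are not known exactly. Their poses are not given: they have to be found in the camera images.
- photometer: open photometer bench, fixed: rail 290 x 40 mm, top 22 mm up, end feet 64 mm wide; black lamp head at its +y end, aluminium detector box at -y, on 52 mm wide carriers; screws stick out 42 mm to -x. Round 25 mm snouts face each other across a 76 mm gap. Heads reach 96 mm up, without the shutter knob. Origin: on the table under mid-gap; z up, y along the beam to the lamp, x across
- beam (a point): the middle of the gap, on the beam's axis, 72 mm above the table; axes as photometer (y along the beam). The beam is 3 mm thick
- shutter (a joint): height of the lamp shutter in m: 0 = shut (blade down), 0.022 = fully open (upper stop). It slides straight up with about 2.5 N and stays where it is left
- shutter_knob (a point): middle of the upright steel shutter knob (13 mm diameter, 24 mm tall) on top of the shutter guide (black block 44 mm across the beam, 16 mm along it) in front of the lamp housing, 65.5 mm from mid-gap towards the lamp; moves with the shutter. When shut, this point is 116 mm above the table and the knob's lower end 8 mm above the guide
- rack: grey plastic rack, fixed to the table: 74 mm (its x) x 142 mm (its y) x 17 mm high, with three equal grooves 57 mm long (along its x), 14.5 mm wide and 12 mm deep, 45 mm apart along its y, a cell standing in each (their order changes). Origin: underside, middle
- long_cell: the cell to use: empty sealed glass cell 52.5 mm long (its x), 12.5 wide (y), 45 high, 45 g, flush white stopper. Stands in a groove, foot 5 mm above the table, upper 33 mm out of the rack. Its long sides (+y, -y) are frosted, to be gripped; its narrow ends (+x, -x) are the clear windows, not to be touched. Either end may face the lamp. Origin: middle of the foot
- long_cell_window_a: clear end window of the long cell at its +x end: 12.5 mm wide, 45 mm high, 1.25 mm thick; origin in its middle. Its clear part is the middle 10 mm of the width
- long_cell_window_b: clear end window of the long cell at its -x end, like the other
- window_spot_a (a point): the point of end window a (+x end) where the beam should pass: in the middle of its width, 18 mm above the cell's foot
- window_spot_b (a point): the same point of end window b (-x end)
- middle_cell: glass cell 32.5 mm long, otherwise like the long one; stays in the rack. Origin: middle of the foot
- short_cell: glass cell 12.5 mm long, otherwise like the long one; stays in the rack. Origin: middle of the foot
- loupe: bystander: black stand loupe, 42 mm ring, 13 mm high, behind the rail; origin: underside
- bnc_adapter: bystander: small metal coax adapter, 15 x 32 x 15 mm, in front of the detector; origin: underside
- capacitor: bystander: capacitor 17 mm diameter, 31 mm tall, behind the lamp; origin: underside
- potentiometer: bystander: potentiometer 32 x 24 x 34 mm, behind the detector; origin: underside
- tweezers: bystander: steel tweezers 14 x 122 x 9 mm, lying in front of the rack; origin: underside
- heat_sink: bystander: finned heat sink 24 x 30 x 18 mm, behind the rack; origin: underside

How it is judged:
On the way, in this order (a step that is already met when the one before it is completed fails the run):
1. the lamp's shutter is pulled fully up and let go (value of joint shutter above 0.019 m and contact force between the fingers and shutter below 0.05 N), for 0.2 s.
2. the long cell is drawn up out of its groove, held in the fingers (z of long_cell in the frame of rack above 0.022 m and contact force between the fingers and long_cell above 0.5 N and contact force between long_cell and rack below 0.05 N), for 0.2 s.
At the end, for the whole second after the job is handed in: Shutter up 19 mm or more; long cell in the fingers, still, upright within 0.15 rad, touching nothing else; both window spots within 3.5 mm of the beam sideways and 9 mm in height, cell within 9 mm of mid-gap along the beam; other cells still in the rack, small parts within 30 mm of their starts (value of joint shutter above 0.019 m and x of window_spot_a in the frame of beam between -0.0035 and 0.0035 m and x of window_spot_b in the frame of beam between -0.0035 and 0.0035 m and z of window_spot_a in the frame of beam between -0.009 and 0.009 m and z of window_spot_b in the frame of beam between -0.009 and 0.009 m and y of long_cell in the frame of beam between -0.009 and 0.009 m and angle between long_cell's own z axis and vertical below 0.15 rad and contact force between the fingers and long_cell above 0.5 N and contact force between long_cell and photometer below 0.05 N and linear speed of long_cell below 0.02 m/s and distance of middle_cell from where it was at the start of the episode below 0.02 m and angle between each of middle_cell, short_cell's own z axis and vertical below 0.3 rad and distance of short_cell from where it was at the start of the episode below 0.025 m and distance of each of loupe, bnc_adapter, capacitor, potentiometer, tweezers, heat_sink from where it was at the start of the episode below 0.03 m); the arm keeps its last pose, push and grip.
It fails at once if a finger touches a clear end window of the long cell (contact force between the fingers and long_cell_window_a above 0.2 N or contact force between the fingers and long_cell_window_b above 0.2 N).
It fails at once if the long cell is tipped far from upright (angle between long_cell's own z axis and vertical above 0.5 rad).
It fails at once if the long cell is knocked against the photometer (contact force between long_cell and photometer above 4 N).
It fails at once if another cell is knocked over or moved (angle between any of middle_cell, short_cell's own z axis and vertical above 0.5 rad or distance of any of middle_cell, short_cell from where it was at the start of the episode above 0.03 m).
It fails at once if a small part lying about is pushed away (distance of any of loupe, bnc_adapter, capacitor, potentiometer, tweezers, heat_sink from where it was at the start of the episode above 0.04 m).
It also fails if it takes over 54 s, if anything falls off the work surface, if the arm or the gripper's body presses on something with over 40 N, if the wrist force passes 120 N, or if a joint passes its speed limit or range.

## Robot

A 6-joint arm with a two-finger parallel gripper is mounted at the origin on a cart in front of the work surface, level with it; the furniture and walls round the work are solid. World frame = base frame: x ahead of the robot, y to its left, z up, the work surface at z = 0. Lengths are in m, angles in rad, forces in N, time in s.
With the tool pointing down it reaches from about 0.4 to 0.825 m from the base axis. Payload 7 kg.
Tool frame: the origin (TCP) lies at the very end of the fingers, on their centre line; the grasp point (between the pads) lies 19 mm behind it (arm.grip_point_offset is the distance from the TCP to the grasp point, in m); z points along the fingers, y is the line along which they close (so a half turn about z gives the same grasp; the last joint's range is limited). The gripper opens to 88 mm and grips with 3 to 60 N. Pads are 19 mm wide; open, the fingers measure 130 mm over their backs; the gripper's body (78 mm by 193 mm) begins 47 mm behind the grasp point.
Start: joints at [1.457, 0.359, 0.012, 0, -1.224, -0.288], TCP at [0.264, 0.621, 0.227] pointing down, gripper open.
Joint ranges: [-3.07, 3.07], [-1.43, 2.12], [-1.02, 1.25], [-3.03, 1.67], [-3.05, -0], [-3.03, 3.03]. Speed limits (rad/s): [2.39, 2.39, 3.01, 3.14, 3.14, 3.14].

## Interface

Orientations are given as [roll, pitch, yaw] about the fixed x, y, z axes, in that order (R = Rz(yaw) Ry(pitch) Rx(roll)).
In Python, from station import arm, cams gives the robot as it stands.
- The arm moves only by the shell command python3 -m handwheel 'ROWS' [FORCE]. ROWS is JSON, a list that holds one entry, the list of rows, each a list of 7 numbers: the shift along the tool's x, y, z normalised to -1 to 1, where 1 is 0.08 m, then the turn, a rotation vector about the tool's x, y, z normalised to -1 to 1, where 1 is 0.5 rad, then the closure in counts, from 0 (fully open) to 255 (shut). In form: [[[x, y, z, wx, wy, wz, hand], ...]]. A call has 1 to 5 rows; each row is the pose to reach, as a shift and turn from the pose commanded when the call began, along the tool's axes at that moment; what a row does not reach only later rows make up. A row lasts 1/8 s, in which the tool goes at most 62.5 mm and 10.7 degrees, less where a joint would pass 70% of its speed; a pose out of reach is approached as far as the arm can. A call with a number of a shift or a turn outside -1 to 1 is refused whole. A call with a gripper value outside its range is refused whole. The fingers move at their own pace and stop on an object; FORCE is the grip in N (left out, the last holds). Time passes only in rows, so rows that repeat a pose let the fingers close. It gives the time, the measured TCP pose, the force, the opening and the grip force at its end, in the units of the state.
- arm.get_state(): the state, without advancing time (a new reading comes with each control period).
- cams.grab_frame(name): name is "scene" or "top"; returns the picture (384x512x3 uint8, blue, green, red); there is no depth.
- cams.camera_info(name): a dict with "camera_matrix" (3x3 intrinsics, pixels), "R" (3x3) and "t" (3): a world point X has camera coordinates R X + t. Camera axes: x right, y down, z forward; pixel columns grow to the right and rows downward; lengths in m; the calibration is good to about 2 mm. A picture is of the moment at which its call begins. camera_info takes no time and is no camera call.
- arm.job_done(): hands the job in; it is judged then, once.
The state is a dict: "t": time; "q": joint angles; "qd": joint speeds; "joint_efforts": joint torques, N m; "eef_pos": TCP position; "ee_rot": TCP orientation; "force": force on the tool from outside, world axes, zero at the start; "moment": the same for the moment, N m; "width": finger opening in m; "gripper_force": force on a finger pad.
Only numpy, scipy, OpenCV 4.12 (cv2) and the standard library are available. Lean on these libraries where they do the work, as an engineer would, in place of code of your own. Each camera call takes 0.05 s, during which the arm holds its last target. There are 200 camera calls.

## Working session

There is one attempt and no reset: what is moved stays moved. The work goes in short steps, Python scripts to look and compute and a shell command to move; the robot and the scene stay as the last step left them, time stands still between calls to the robot, and variables do not carry over. Pictures are saved under pics/ and viewed, at most 10 in all, crops included, and the job is handed in when it is done.

```bash
mkdir -p pics; ls; python3 - <<'E'
from station import arm,cams
import cv2,numpy as np
np.set_printoptions(precision=4,suppress=True)
for n in("scene","top"):
    cv2.imwrite(f"pics/{n}0.png",cams.grab_frame(n))
    c=cams.camera_info(n);print(n,np.array(c["camera_matrix"]).tolist(),np.array(c["R"]),c["t"],-np.array(c["R"]).T@np.array(c["t"]))
print(arm.get_state())
E
```

```text
pics
scene [[403.38828125943934, 0.0, 256.7934923590307], [0.0, 403.38828125943934, 189.60359682762459], [0.0, 0.0, 1.0]] [[ 0.8425 -0.5386 -0.0065]
 [-0.2509 -0.3817 -0.8896]
 [ 0.4766  0.7511 -0.4568]] [-0.411   0.2248  0.6681] [ 0.0842 -0.6374  0.5025]
top [[362.8091398301971, 0.0, 251.7430432489031], [0.0, 362.8091398301971, 187.26983604140506], [0.0, 0.0, 1.0]] [[ 0.0674 -0.9977  0.0008]
 [-0.9717 -0.0658 -0.2269]
 [ 0.2265  0.0145 -0.9739]] [0.0259 0.5545 0.9376] [0.3247 0.0487 1.039 ]
{'t': 0.1, 'q': array([ 1.4571,  0.3593,  0.0111, -0.0003, -1.2241, -0.2881]), 'qd': array([ 0.0001, -0.0017,  0.0025, -0.0007, -0.0001, -0.0008]), 'joint_efforts': array([ -0.0017, -58.4162,  29.3753,   7.0155,   0.0102,  -0.    ]), 'eef_pos': array([0.2638, 0.6208, 0.2257]), 'ee_rot': array([ 3.1401, -0.0001, -0.4019]), 'force': array([-0.7402,  0.0962,  0.3241]), 'moment': array([ 0.0034, -0.001 ,  0.0017]), 'gripper_force': 0.0, 'width': 0.08746801827297944}
```

View pics/scene0.png

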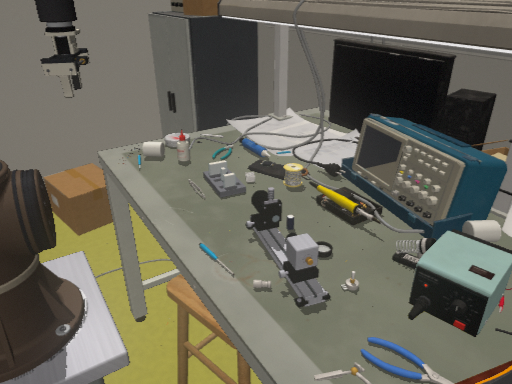

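View pics/top0.png

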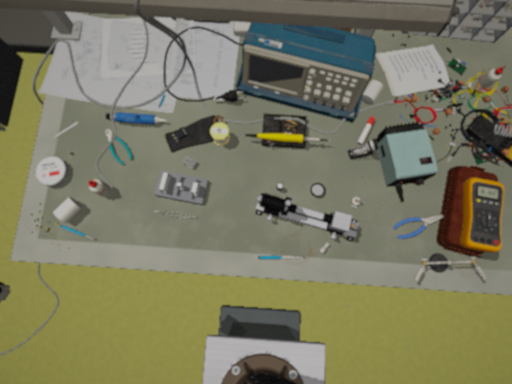

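The two views show the rack near top (182,187) and scene (225,178). The photometer is at top (307,215) and scene (285,245), with the lamp end up-left. I'll enlarge both.

```bash
python3 - <<'E'
import cv2,numpy as np
t=cv2.imread("pics/top0.png");s=cv2.imread("pics/scene0.png")
R=lambda im,x0,y0,x1,y1,k:cv2.resize(im[y0:y1,x0:x1],None,fx=k,fy=k,interpolation=cv2.INTER_CUBIC)
a=np.zeros((600,800,3),np.uint8)
p=R(t,245,185,365,245,6);q=R(t,150,165,215,205,6)
a[:360,:720]=p;a[360:600,:390]=q
cv2.imwrite("pics/topc.png",a)
a=np.zeros((600,800,3),np.uint8)
a[:585,:450]=R(s,240,180,340,310,4.5)
a[:300,450:800]=R(s,195,155,253,205,6)[:300,:350] if 0 else cv2.resize(s[155:205,195:253],(350,300),interpolation=cv2.INTER_CUBIC)
cv2.imwrite("pics/scenec.png",a)
E
```

```text
(no output)
```

View pics/topc.png

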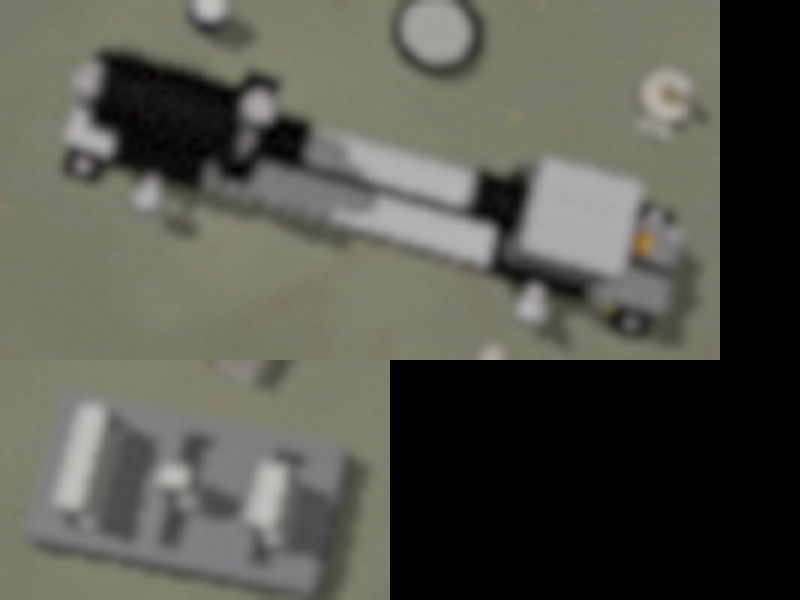

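View pics/scenec.png

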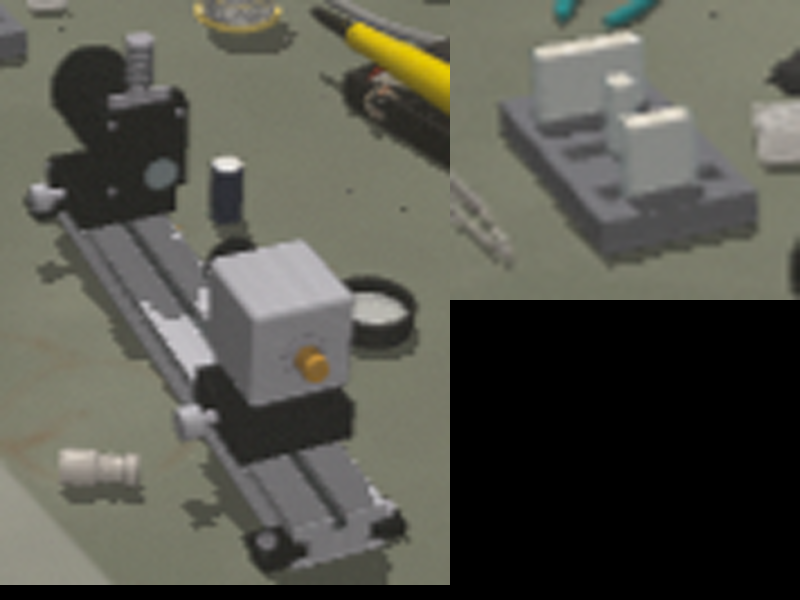

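```bash
cat > h.py <<'E'
import cv2,numpy as np
from station import cams
np.set_printoptions(precision=4,suppress=True)
C={}
for n in("top","scene"):
    c=cams.camera_info(n);C[n]=[np.array(c[k],float) for k in("camera_matrix","R","t")]
def ray(n,p):
    K,R,t=C[n];return -R.T@t, R.T@np.linalg.inv(K)@np.array([p[0],p[1],1.])
def onz(n,p,z):
    o,d=ray(n,p);return o+d*(z-o[2])/d[2]
def tri(a,b):
    P=[K@np.c_[R,t] for K,R,t in(C["top"],C["scene"])]
    X=cv2.triangulatePoints(P[0],P[1],np.array(a,float).reshape(2,1),np.array(b,float).reshape(2,1))
    return (X[:3]/X[3]).ravel()
def proj(n,X):
    K,R,t=C[n];x=K@(R@np.asarray(X)+t);return x[:2]/x[2]
tp=lambda u,v:((u+.5)/6-.5+245,(v+.5)/6-.5+185)
tr=lambda u,v:((u+.5)/6-.5+150,(v-360+.5)/6-.5+165)
sp=lambda u,v:((u+.5)/4.5-.5+240,(v+.5)/4.5-.5+180)
sr=lambda u,v:((u-450+.5)*58/350-.5+195,(v+.5)/6-.5+155)
E
python3 - <<'E'
from h import *
T=lambda n,a,b:print(n,tri(a,b))
T("knobtop",tp(257,103),sp(139,40))
T("cap",tp(209,5),sp(227,165))
D=[(tp(545,157),sp(302,242)),(tp(645,180),sp(353,290)),(tp(628,280),sp(250,318)),(tp(520,258),sp(210,257))]
for a,b in D:print("box",tri(a,b),onz("top",a,.096),onz("scene",b,.096))
print("long ends z50 top",onz("top",tr(92,403),.05),onz("top",tr(70,515),.05))
print("long top corners scene",*[onz("scene",sr(*p),.05) for p in((533,50),(537,56),(642,35),(640,43))])
print("rail low edge",onz("top",tp(205,190),.022),onz("top",tp(495,268),.022),"up",onz("top",tp(310,130),.022),onz("top",tp(475,175),.022))
print("rack top corners",*[onz("top",tr(*p),.017) for p in((72,395),(345,450),(312,595),(30,540))])
t=cv2.imread("pics/top0.png");g=cv2.cvtColor(t,6)
print(g[170:196,156:178])
E
```

```text
knobtop [ 0.5038 -0.0307  0.1266]
cap [ 0.5692 -0.0144  0.0305]
box [ 0.4953 -0.1613  0.0921] [ 0.4956 -0.161   0.096 ] [ 0.4903 -0.1657  0.096 ]
box [ 0.4867 -0.2037  0.0966] [ 0.4884 -0.2048  0.096 ] [ 0.4857 -0.2028  0.096 ]
box [ 0.4423 -0.1965  0.0965] [ 0.4441 -0.1977  0.096 ] [ 0.4411 -0.1957  0.096 ]
box [ 0.4524 -0.1522  0.0946] [ 0.4505 -0.1509  0.096 ] [ 0.4528 -0.1541  0.096 ]
long ends z50 top [0.583  0.3113 0.05  ] [0.5286 0.315  0.05  ]
long top corners scene [0.5308 0.3209 0.05  ] [0.5292 0.3135 0.05  ] [0.5821 0.3085 0.05  ] [0.5767 0.3006 0.05  ]
rail low edge [ 0.4824 -0.018   0.022 ] [ 0.4549 -0.155   0.022 ] up [ 0.5144 -0.0662  0.022 ] [ 0.4982 -0.1447  0.022 ]
rack top corners [0.595  0.3303 0.017 ] [0.5765 0.195  0.017 ] [0.5043 0.2039 0.017 ] [0.5219 0.3415 0.017 ]
[[126 124 125 126 126 128 127 127 128 127 125 127 127 128 127 127 128 128
  127 127 127 125]
 [125 126 124 126 127 128 129 131 135 136 135 131 129 128 126 128 127 128
  127 126 127 126]
 [126 123 126 126 128 128 134 148 157 159 153 140 129 127 127 128 128 128
  128 127 126 126]
 [126 125 127 126 12
[... 1419 characters left out ...]
8  90  81  78  76  76  79  95
  115 128 126 112]
 [128 130 135 145 152 157 158 141 117 103  96  87  79  78  78  77  82 101
  119 128 125 110]
 [130 129 130 128 122 116 118 120 115 106  97  86  80  79  76  78  88 112
  124 130 124 105]
 [130 131 129 126 116  98 101 121 128 118  99  84  78  77  76  76  91 117
  127 130 120  99]
 [130 130 130 130 123 107 107 121 132 123 104  84  76  76  76  76  90 114
  128 129 117  90]
 [127 129 130 130 127 120 116 120 123 119 105  91  82  80  78  79  94 115
  128 126 113  86]
 [115 117 118 123 124 126 124 125 124 124 122 111 105 100  90  88 102 119
  127 124 107  83]
 [ 95  94 100 104 109 113 116 120 122 126 126 123 122 119 111 108 118 125
  129 124 110  93]]
```

```bash
cat > e.py <<'E'
from h import *
from scipy.ndimage import map_coordinates,gaussian_filter1d
def edge(n,img,a,b,z,sgn=0,w=4,N=25,lo=.08,hi=.92):
    "edge points near pixel line a-b (strongest gradient, sign sgn towards left normal), cast to height z; returns line mid,dir,resid"
    g=cv2.cvtColor(img,6).astype(float);a=np.array(a);b=np.array(b);d=(b-a)/np.linalg.norm(b-a);nn=np.array([d[1],-d[0]])
    s=np.arange(-w,w+.01,.1);P=[]
    for k in np.linspace(lo,hi,N):
        c=a+k*(b-a);q=c[:,None]+nn[:,None]*s
        gr=gaussian_filter1d(map_coordinates(g,[q[1],q[0]],order=1),5,order=1)
        gr=np.abs(gr) if sgn==0 else sgn*gr
        i=np.argmax(gr);P.append(onz(n,q[:,i],z)[:2])
    P=np.array(P)
    l=cv2.fitLine(P.astype(np.float32),cv2.DIST_HUBER,0,.001,.001).ravel();d,c=l[:2].astype(float),l[2:].astype(float)
    r=(P-c)@[-d[1],d[0]]
    return c,d,np.median(abs(r))
E
cat > m.py <<'E'
from e import *
t=cv2.imread("pics/top0.png");s=cv2.imread("pics/scene0.png")
def show(nm,n,im,a,b,z,**k):
    c,d,r=edge(n,im,a,b,z,**k);d=d*np.sign(d[1]) if abs(d[1])>abs(d[0]) else d*np.sign(d[0])
    ya=np.arctan2(-d[0],d[1]) if abs(d[1])>abs(d[0]) else np.arctan2(d[1],d[0])
    print(nm,n,"mid",c,"yaw %.3f res %.4f"%(ya,r));return c,d
L=show("rail-x","top",t,tp(330,222),tp(485,265),.022)
U=show("rail+x","top",t,tp(330,135),tp(470,173),.022)
L2=show("rail-x","scene",s,sp(75,228),sp(190,385),.022)
for y in(-.095,):
    x=[c[0]+d[0]/d[1]*(y-c[1]) for c,d in(L,U,L2)];print("x at y",y,x,np.mean(x[:2]))
B=[tp(545,157),tp(645,180),tp(628,280),tp(520,258)];S=[sp(302,242),sp(353,290),sp(250,318),sp(210,257)]
for i,nm in enumerate(("+x","-y","-x","+y")):
    show("box"+nm,"top",t,B[i],B[(i+1)%4],.096,lo=.15,hi=.85,w=2.5)
    show("box"+nm,"scene",s,S[i],S[(i+1)%4],.096,lo=.15,hi=.85,w=2.5)
# long cell stopper by mask
def rect(n,im,x0,y0,x1,y1,z,th):
    k=8;g=cv2.resize(cv2.cvtColor(im,6)[y0:y1,x0:x1],None,fx=k,fy=k,interpolation=cv2.INTER_CUBIC)
    cs=max(cv2.findContours((g>th).astype(np.uint8),0,1)[0],key=cv2.contourArea).reshape(-1,2)
    W=np.array([onz(n,((u+.5)/k-.5+x0,(v+.5)/k-.5+y0),z)[:2] for u,v in cs])
    print(n,"rect",cv2.minAreaRect((W*1000).astype(np.float32)))
rect("top",t,155,166,172,196,.05,157)
for th in(195,205,215):rect("scene",s,200,155,230,172,.05,th)
g=cv2.cvtColor(s,6);print(g[157:174,206:230]);print(cv2.cvtColor(t,6)[196:212,280:296])
R=[tr(72,395),tr(345,450),tr(312,595),tr(30,540)]
for i,nm in enumerate(("+y..","-y","-x","+y")):show("rack"+str(i),"top",t,R[i],R[(i+1)%4],.017,w=3)
E
python3 m.py
```

```text
rail-x top mid [ 0.4629 -0.1223] yaw -0.217 res 0.0002
rail+x top mid [ 0.5061 -0.1133] yaw -0.217 res 0.0002
rail-x scene mid [ 0.4662 -0.0872] yaw -0.093 res 0.0018
x at y -0.095 [np.float64(0.4688560614077584), np.float64(0.5101478257129538), np.float64(0.4655097793226155)] 0.4895019435603561
box+x top mid [ 0.4907 -0.1855] yaw -0.211 res 0.0002
box+x scene mid [ 0.4871 -0.186 ] yaw -0.221 res 0.0001
box-y top mid [ 0.4679 -0.1997] yaw -0.208 res 0.0002
box-y scene mid [ 0.4615 -0.202 ] yaw -0.204 res 0.0002
box-x top mid [ 0.4485 -0.1745] yaw -0.179 res 0.0002
box-x scene mid [ 0.446  -0.1762] yaw -0.223 res 0.0001
box+y top mid [ 0.4711 -0.1524] yaw -0.210 res 0.0001
box+y scene mid [ 0.4718 -0.1596] yaw -0.206 res 0.0004
top rect ((557.5640258789062, 313.973876953125), (13.362629890441895, 50.27724075317383), 82.15367889404297)
scene rect ((554.7369995117188, 312.5205078125), (10.761879920959473, 47.72101593017578), 82.26689147949219)
scene rect ((554.7264404296875, 312.5890808105469), (9.002020835876465, 46.48930740356445), 82.00080871582031)
scene rect ((546.0330810546875, 31
[... 2377 characters left out ...]
5  69  63  74  85  95]
 [ 23  23  16  19  42  71  91 103 103  94  66  31  20  32  41  54]
 [ 18  16  18  12  41  69  81  73  59  41  24  11   5   8  10  26]
 [ 13  13  13  23  49  82  97  77  39  17   0   8  13   6   6  28]
 [ 14   9  12  28  61  93 101  76  36  13  12  12  13  14  13  37]
 [ 11  14  15  30  64  93  88  59  25   8  10   6  14  16  18  53]
 [ 18  16  18  29  56  76  63  37  25  22  11   6  10   4  21  63]
 [ 39  26  18  27  43  48  38  36  51  52  44  33  23  17  25  58]]
rack0 top mid [0.5812 0.2715] yaw -0.139 res 0.0014
rack1 top mid [0.5349 0.1999] yaw -0.131 res 0.0009
rack2 top mid [0.5133 0.2701] yaw -0.105 res 0.0029
rack3 top mid [0.5615 0.3303] yaw -0.151 res 0.0002
```

```bash
cat > go.py <<'E'
"python3 go.py x y z yaw : remaining shift (tool axes, /0.08) and turn (/0.5)"
import sys,numpy as np
from station import arm
from scipy.spatial.transform import Rotation as R
s=arm.get_state();x,y,z,w=map(float,sys.argv[1:5])
A=R.from_euler("xyz",s["ee_rot"]);B=R.from_euler("xyz",[np.pi,0,w])
np.set_printoptions(precision=3,suppress=True)
print("t",s["t"],"pos",s["eef_pos"],"rot",s["ee_rot"],"q",s["q"]);print("F",s["force"],s["moment"],"w",s["width"],s["gripper_force"])
print("shift",A.inv().apply(np.array([x,y,z])-s["eef_pos"])/.08,"turn",(A.inv()*B).as_rotvec()/.5)
E
python3 -m handwheel '[[[0.85,0.9,0,0,0,0,0],[0.85,0.9,0,0,0,0,0]]]'
python3 -m handwheel '[[[0.85,0.9,0,0,0,0,0],[0.85,0.9,0,0,0,0,0]]]'
python3 go.py .5035 -.031 .16 -1.783
```

```text
t: 0.35
eef_pos: [0.2986, 0.5262, 0.2258]
ee_rot: [3.14, -0.0, -0.402]
force: [0.4, 1.1, 0.6]
width: 0.0877
gripper_force: 0.0
t: 0.6
eef_pos: [0.3332, 0.4329, 0.2264]
ee_rot: [3.141, 0.0, -0.403]
force: [0.7, 0.9, 1.2]
width: 0.0873
gripper_force: 0.0
t 0.6 pos [0.333 0.433 0.226] rot [ 3.141  0.    -0.403] q [ 1.273  0.148 -0.273 -0.    -1.151 -0.105]
F [0.663 0.909 1.196] [ 0.066 -0.044  0.003] w 0.08725095851514923 0.0
shift [4.231 4.501 0.832] turn [ 0.001 -0.001  2.761]
```

```bash

python3 -m handwheel '[[[0.85,0.9,0,0,0,0,0],[0.85,0.9,0,0,0,0,0]]]' >/dev/null
python3 -m handwheel '[[[0.85,0.9,0,0,0,0,0],[0.85,0.9,0,0,0,0,0]]]' >/dev/null
python3 -m handwheel '[[[0.85,0.9,0,0,0,0,0],[0.85,0.9,0,0,0,0,0]]]' >/dev/null
python3 -m handwheel '[[[0.85,0.9,0,0,0,0,0],[0.85,0.9,0,0,0,0,0]]]' >/dev/null
python3 -m handwheel '[[[0.84,0.9,0,0,0,0,0],[0.84,0.9,0,0,0,0,0]]]' >/dev/null
python3 -m handwheel '[[[0,0,0,0,0,0.92,0],[0,0,0,0,0,0.92,0],[0,0,0,0,0,0.92,0]]]' >/dev/null
python3 -m handwheel '[[[0,0,0,0,0,0.92,0],[0,0,0,0,0,0.92,0],[0,0,0,0,0,0.92,0]]]' >/dev/null
python3 -m handwheel '[[[0,0,0.8,0,0,0.92,0],[0,0,0.8,0,0,0.92,0],[0,0,0.8,0,0,0.92,0],[0,0,0.8,0,0,0.92,0]]]' 
python3 go.py .5035 -.031 .104 -1.783
```

```text
t: 3.1
eef_pos: [0.504, -0.0285, 0.1622]
ee_rot: [3.141, -0.0, -1.781]
force: [-0.2, 0.9, 0.3]
width: 0.0877
gripper_force: 0.0
t 3.1 pos [ 0.504 -0.029  0.162] rot [ 3.141 -0.    -1.781] q [ 0.333  0.133 -0.449 -0.    -0.99  -0.543]
F [-0.164  0.912  0.318] [ 0.105 -0.092 -0.022] w 0.08773599142252023 0.0
shift [ 0.031 -0.001  0.728] turn [ 0.001 -0.001  0.004]
```

```bash

python3 -m handwheel '[[[0.03,0,0.72,0,0,0,0],[0.03,0,0.72,0,0,0,0],[0.03,0,0.72,0,0,0,0]]]' 5
python3 -m handwheel '[[[0,0,0,0,0,0,120],[0,0,0,0,0,0,120],[0,0,0,0,0,0,160],[0,0,0,0,0,0,180]]]' 5
python3 -m handwheel '[[[0,0,0,0,0,0,200],[0,0,0,0,0,0,220],[0,0,0,0,0,0,255],[0,0,0,0,0,0,255],[0,0,0,0,0,0,255]]]' 5
python3 go.py .5035 -.031 .104 -1.783
```

```text
t: 3.48
eef_pos: [0.5046, -0.0308, 0.1063]
ee_rot: [-3.141, -0.0, -1.78]
force: [0.2, 0.5, 0.2]
width: 0.0875
gripper_force: 0.0
t: 3.98
eef_pos: [0.5038, -0.0308, 0.1053]
ee_rot: [-3.141, 0.0, -1.782]
force: [1.0, 1.3, 1.3]
width: 0.0534
gripper_force: 0.0
t: 4.6
eef_pos: [0.5028, -0.0308, 0.1046]
ee_rot: [3.14, -0.0, -1.782]
force: [-3.4, 3.2, 0.7]
width: 0.0129
gripper_force: 5.0
t 4.6 pos [ 0.503 -0.031  0.105] rot [ 3.14  -0.    -1.782] q [ 0.329  0.198 -0.523 -0.001 -0.852 -0.54 ]
F [-3.362  3.197  0.685] [ 0.974  1.325 -0.012] w 0.012908377986683697 4.999993331730366
shift [ 0.001 -0.01   0.007] turn [ 0.003 -0.     0.002]
```

```bash

python3 -m handwheel '[[[0,0.015,0,0,0,0,255],[0,0.015,0,0,0,0,255],[0,0.015,0,0,0,0,255]]]' 5
python3 -m handwheel '[[[0,0.015,0,0,0,0,255],[0,0.015,0,0,0,0,255],[0,0.015,0,0,0,0,255]]]' 5
```

```text
t: 4.97
eef_pos: [0.5027, -0.0307, 0.1049]
ee_rot: [-3.141, -0.0, -1.782]
force: [0.4, -0.2, -3.0]
width: 0.013
gripper_force: 5.0
t: 5.35
eef_pos: [0.5026, -0.0305, 0.1055]
ee_rot: [-3.139, 0.0, -1.781]
force: [3.5, -3.2, -3.2]
width: 0.0127
gripper_force: 5.0
```

```bash

python3 -m handwheel '[[[0,-0.005,0,0,0,0,255],[0,-0.005,-0.1,0,0,0,255],[0,-0.005,-0.2,0,0,0,255],[0,-0.005,-0.28,0,0,0,255],[0,-0.005,-0.28,0,0,0,255]]]' 15
python3 -m handwheel '[[[0,0,-0.03,0,0,0,255],[0,0,-0.05,0,0,0,255],[0,0,-0.05,0,0,0,255]]]' 15
```

```text
t: 5.98
eef_pos: [0.5026, -0.0304, 0.1278]
ee_rot: [-3.14, 0.0, -1.782]
force: [3.4, -2.4, -1.8]
width: 0.0122
gripper_force: 15.0
t: 6.35
eef_pos: [0.5024, -0.0302, 0.13]
ee_rot: [-3.141, 0.001, -1.782]
force: [9.5, -4.2, -18.5]
width: 0.0127
gripper_force: 15.0
```

```bash

python3 -m handwheel '[[[0,0,0.05,0,0,0,255],[0,0,0.05,0,0,0,150],[0,0,0.05,0,0,0,100],[0,0,0.05,0,0,0,0],[0,0,0.05,0,0,0,0]]]' 10
python3 -m handwheel '[[[0,0,0,0,0,0,0],[0,0,-0.7,0,0,0,0],[0,0,-1,0,0,0,0],[0,0,-1,0,0,0,0]]]' 10
python3 go.py .556 .3133 .13 -.137
python3 - <<'E'
import cv2
from station import cams
s=cams.grab_frame("scene");cv2.imwrite("pics/s1.png",s)
cv2.imwrite("pics/s1c.png",cv2.resize(s[140:260,220:340],None,fx=4,fy=4,interpolation=2))
E
```

```text
t: 6.98
eef_pos: [0.5016, -0.0304, 0.1275]
ee_rot: [3.142, 0.0, -1.782]
force: [-0.7, -1.0, 0.4]
width: 0.0469
gripper_force: 0.0
t: 7.48
eef_pos: [0.503, -0.0301, 0.2095]
ee_rot: [-3.138, 0.002, -1.782]
force: [0.6, -0.3, -0.5]
width: 0.0854
gripper_force: 0.0
t 7.475 pos [ 0.503 -0.03   0.21 ] rot [-3.138  0.002 -1.782] q [ 0.331  0.085 -0.386  0.    -1.095 -0.542]
F [ 0.568 -0.347 -0.461] [ 0.092 -0.091 -0.015] w 0.0854112963576178 0.0
shift [-4.335  0.254  1.002] turn [-0.009 -0.003 -3.289]
```

View pics/s1c.png

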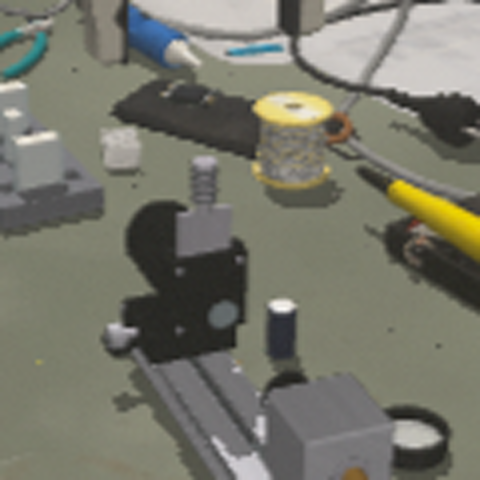

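```bash

python3 -m handwheel '[[[-0.87,0.05,0,0,0,0,183],[-0.87,0.05,0,0,0,0,183]]]' 10 >/dev/null
python3 -m handwheel '[[[-0.87,0.05,0,0,0,0,183],[-0.87,0.05,0,0,0,0,183]]]'  >/dev/null
python3 -m handwheel '[[[-0.87,0.05,0,0,0,0,183],[-0.87,0.05,0,0,0,0,183]]]'  >/dev/null
python3 -m handwheel '[[[-0.87,0.05,0,0,0,0,183],[-0.87,0.05,0,0,0,0,183]]]'  >/dev/null
python3 -m handwheel '[[[-0.87,0.05,0,0,0,0,183],[-0.87,0.05,0,0,0,0,183]]]' 
python3 -m handwheel '[[[0,0,0,0,0,-0.82,183],[0,0,0,0,0,-0.82,183],[0,0,0,0,0,-0.82,183]]]'  >/dev/null
python3 -m handwheel '[[[0,0,0,0,0,-0.82,183],[0,0,0,0,0,-0.82,183],[0,0,0,0,0,-0.82,183]]]'  >/dev/null
python3 -m handwheel '[[[0,0,0,0,0,-0.82,183],[0,0,0,0,0,-0.82,183],[0,0,0,0,0,-0.82,183]]]'  >/dev/null
python3 -m handwheel '[[[0,0,0,0,0,-0.82,183],[0,0,0,0,0,-0.82,183],[0,0,0,0,0,-0.82,183],[0,0,0,0,0,-0.82,183]]]'
python3 go.py .5575 .3137 .09 -.137
python3 - <<'E'
from h import *
T=lambda n,a,b:print(n,tri(a,b))
T("long far +x",tr(98,403),sr(642,35)); T("long near -x",tr(72,515),sr(533,52))
T("rack -x,-y",tr(312,595),sr(605,225));T("rack +x -y",tr(345,450),sr(757,190))
E
```

```text
t: 8.78
eef_pos: [0.5552, 0.3154, 0.206]
ee_rot: [3.141, -0.001, -1.78]
force: [-0.6, -0.4, -0.6]
width: 0.0246
gripper_force: 0.0
t: 10.4
eef_pos: [0.5551, 0.3139, 0.2073]
ee_rot: [3.142, 0.0, -0.148]
force: [-0.3, 1.6, -0.8]
width: 0.0246
gripper_force: 0.0
t 10.4 pos [0.555 0.314 0.207] rot [ 3.142  0.    -0.148] q [ 0.82   0.31  -0.103  0.    -1.157  0.603]
F [-0.323  1.552 -0.774] [-0.031 -0.002  0.062] w 0.02455577994333648 0.0
shift [ 0.03  -0.002  1.467] turn [ 0.     0.    -0.021]
long far +x [0.5827 0.3087 0.0499]
long near -x [0.5277 0.3135 0.0524]
rack -x,-y [0.5048 0.204  0.0154]
rack +x -y [0.5765 0.1951 0.0165]
```

```bash

python3 -m handwheel '[[[0.03,0,0.7,0,0,-0.02,183],[0.03,0,0.9,0,0,-0.02,183],[0.03,0,0.9,0,0,-0.02,183]]]' >/dev/null
python3 -m handwheel '[[[0,0,0.75,0,0,0,183],[0,0,0.75,0,0,0,183],[0,0,0.75,0,0,0,183]]]'
python3 - <<'E'
import cv2,numpy as np
from station import cams
s=cams.grab_frame("scene");t=cams.grab_frame("top")
a=np.zeros((400,800,3),np.uint8)
a[:400,:400]=cv2.resize(s[130:210,190:270],(400,400),interpolation=2);a[:,400:]=cv2.resize(t[145:215,145:215],(400,400),interpolation=2)
cv2.imwrite("pics/p2.png",a)
E
```

```text
t: 11.15
eef_pos: [0.5588, 0.3146, 0.078]
ee_rot: [-3.14, -0.002, -0.132]
force: [0.4, 0.1, 0.5]
width: 0.0249
gripper_force: 0.0
```

View pics/p2.png

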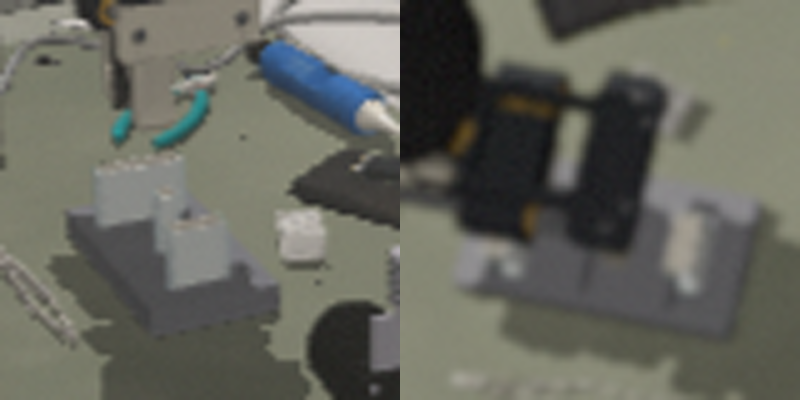

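```bash
python3 - <<'E'
from h import *
for d in(-.0125,0,.0125,.03):
    P=np.array([.5588-.132*d,.3146-.991*d,.078]);print(d,(proj("scene",P)-[190,130])*5,(proj("top",P)-[145,145])*400/70+[400,0])
for x in(-.026,.026):
    P=np.array([.5575+x*.99,.3137-.137*x,.05]);print("cell",(proj("scene",P)-[190,130])*5)
E
```

```text
-0.0125 [130.75   104.2205] [461.989  180.3506]
0 [138.3283 111.6355] [487.2614 185.3674]
0.0125 [146.0426 119.1835] [512.5619 190.3898]
0.03 [157.0779 129.9811] [548.0301 197.4306]
cell [ 96.0238 166.3615]
cell [182.3264 150.758 ]
```

```bash

python3 -m handwheel '[[[0,0.01,0.2,0,0,0,183],[0,0.01,0.35,0,0,0,183],[0,0.01,0.45,0,0,0,183]]]'
python3 -m handwheel '[[[0,0,0.1,0,0,0,183],[0,0,0.18,0,0,0,183],[0,0,0.23,0,0,0,183],[0,0,0.23,0,0,0,183]]]'
python3 go.py .5575 .3137 .023 -.137
```

```text
t: 11.62
eef_pos: [0.557, 0.3125, 0.0382]
ee_rot: [3.141, 0.001, -0.132]
force: [0.1, 0.1, -0.7]
width: 0.0249
gripper_force: 0.0
t: 12.12
eef_pos: [0.5573, 0.3129, 0.0207]
ee_rot: [3.141, 0.0, -0.132]
force: [0.8, 0.3, 0.4]
width: 0.0251
gripper_force: 0.0
t 12.125 pos [0.557 0.313 0.021] rot [ 3.141  0.    -0.132] q [ 0.816  0.492 -0.3   -0.    -0.779  0.623]
F [0.824 0.307 0.416] [0.001 0.012 0.033] w 0.02509564832179693 0.0
shift [ 0.001 -0.011 -0.029] turn [0.001 0.001 0.01 ]
```

```bash

python3 -m handwheel '[[[0,0,0,0,0,0,200],[0,0,0,0,0,0,215],[0,0,0,0,0,0,225],[0,0,0,0,0,0,255],[0,0,0,0,0,0,255]]]' 6
python3 -m handwheel '[[[0,0,0,0,0,0,255],[0,0,0,0,0,0,255]]]' 6
```

```text
t: 12.75
eef_pos: [0.5575, 0.3131, 0.0213]
ee_rot: [-3.141, -0.0, -0.132]
force: [-0.2, -0.7, 2.6]
width: 0.0126
gripper_force: 6.0
t: 13.0
eef_pos: [0.5575, 0.3131, 0.0213]
ee_rot: [-3.141, -0.0, -0.132]
force: [-0.4, 0.3, 3.9]
width: 0.0124
gripper_force: 6.0
```

```bash

python3 -m handwheel '[[[0,0,0,0,0,0,255],[0,0,-0.1,0,0,0,255],[0,0,-0.25,0,0,0,255],[0,0,-0.45,0,0,0,255],[0,0,-0.45,0,0,0,255]]]' 15
python3 -m handwheel '[[[0,0,-0.3,0,0,0,255],[0,0,-0.6,0,0,0,255],[0,0,-1,0,0,0,255],[0,0,-1,0,0,0,255]]]' 15
python3 -m handwheel '[[[0,0,-0.5,0,0,0,255],[0,0,-1,0,0,0,255],[0,0,-1,0,0,0,255]]]' 15
python3 go.py .4887 -.0947 .15 -1.783
```

```text
t: 13.62
eef_pos: [0.5582, 0.3135, 0.0591]
ee_rot: [-3.139, -0.002, -0.132]
force: [-0.5, 0.5, 1.0]
width: 0.0122
gripper_force: 15.0
t: 14.12
eef_pos: [0.5586, 0.3138, 0.1398]
ee_rot: [-3.138, -0.003, -0.132]
force: [0.4, -0.2, -1.8]
width: 0.0124
gripper_force: 15.0
t: 14.5
eef_pos: [0.5586, 0.3137, 0.2199]
ee_rot: [-3.138, -0.004, -0.132]
force: [0.6, -0.7, -1.3]
width: 0.0126
gripper_force: 15.0
t 14.5 pos [0.559 0.314 0.22 ] rot [-3.138 -0.004 -0.132] q [ 0.816  0.304 -0.083  0.001 -1.178  0.623]
F [ 0.599 -0.749 -1.278] [-0.027  0.05   0.022] w 0.012611334492169684 14.99991551041603
shift [-0.199  5.179  0.854] turn [-0.012  0.001  3.303]
```

```bash

python3 -m handwheel '[[[-0.03,0.43,0,0,0,0,255],[-0.03,0.86,0,0,0,0,255]]]' >/dev/null
python3 -m handwheel '[[[-0.03,0.43,0,0,0,0,255],[-0.03,0.86,0,0,0,0,255]]]' >/dev/null
python3 -m handwheel '[[[-0.03,0.43,0,0,0,0,255],[-0.03,0.86,0,0,0,0,255]]]' >/dev/null
python3 -m handwheel '[[[-0.03,0.43,0,0,0,0,255],[-0.03,0.86,0,0,0,0,255]]]' >/dev/null
python3 -m handwheel '[[[-0.03,0.43,0,0,0,0,255],[-0.03,0.86,0,0,0,0,255]]]' >/dev/null
python3 -m handwheel '[[[-0.03,0.43,0,0,0,0,255],[-0.03,0.86,0,0,0,0,255],[-0.03,0.86,0,0,0,0,255]]]'
python3 -m handwheel '[[[0,0,0,0,0,0.3,255],[0,0,0,0,0,0.6,255],[0,0,0,0,0,0.83,255]]]' >/dev/null
python3 -m handwheel '[[[0,0,0,0,0,0.3,255],[0,0,0,0,0,0.6,255],[0,0,0,0,0,0.83,255]]]' >/dev/null
python3 -m handwheel '[[[0,0,0,0,0,0.3,255],[0,0,0,0,0,0.6,255],[0,0,0,0,0,0.83,255]]]' >/dev/null
python3 -m handwheel '[[[0,0,0,0,0,0.3,255],[0,0,0,0,0,0.6,255],[0,0,0,0,0,0.81,255],[0,0,0,0,0,0.81,255]]]'
python3 go.py .4887 -.0947 .070 -1.783
```

```text
t: 16.12
eef_pos: [0.4875, -0.0961, 0.2156]
ee_rot: [3.141, 0.002, -0.135]
force: [1.1, 0.7, -0.2]
width: 0.0124
gripper_force: 15.0
t: 17.75
eef_pos: [0.4885, -0.0939, 0.2161]
ee_rot: [3.14, -0.0, -1.781]
force: [0.4, -0.2, -0.0]
width: 0.0124
gripper_force: 15.0
t 17.75 pos [ 0.488 -0.094  0.216] rot [ 3.14  -0.    -1.781] q [ 0.206  0.072 -0.385 -0.    -1.115 -0.415]
F [ 0.389 -0.243 -0.028] [ 0.091 -0.059  0.037] w 0.01240169681195458 15.000859200954437
shift [ 0.009 -0.007  1.826] turn [ 0.003 -0.     0.004]
```

```bash

python3 -m handwheel '[[[0.01,0,0.4,0,0,0,255],[0.01,0,0.8,0,0,0,255],[0.01,0,0.8,0,0,0,255]]]' >/dev/null
python3 -m handwheel '[[[0,0,0.2,0,0,0,255],[0,0,0.4,0,0,0,255],[0,0,0.4,0,0,0,255],[0,0,0.4,0,0,0,255]]]'
python3 - <<'E'
import cv2,numpy as np
from station import cams
s=cams.grab_frame("scene");t=cams.grab_frame("top")
cv2.imwrite("pics/s3.png",s);cv2.imwrite("pics/t3.png",t)
a=np.zeros((450,800,3),np.uint8)
a[:450,:400]=cv2.resize(s[170:260,240:320],(400,450),interpolation=2);a[:400,400:]=cv2.resize(t[180:250,270:340],(400,400),interpolation=2)
cv2.imwrite("pics/p3.png",a)
E
```

```text
t: 18.62
eef_pos: [0.4895, -0.0951, 0.1222]
ee_rot: [-3.14, 0.0, -1.781]
force: [0.4, 0.0, -0.8]
width: 0.0123
gripper_force: 15.0
```

View pics/p3.png

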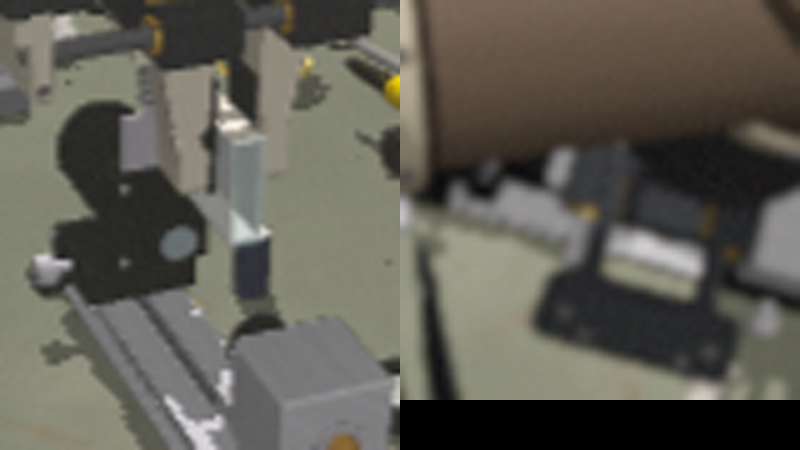

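```bash
python3 - <<'E'
from h import *
c=np.cos(-.212);s=np.sin(-.212);ex=np.array([c,s]);ey=np.array([-s,c]);M=np.array([.4887,-.0947])
loc=lambda P:(np.array(P)[:2]-M)@np.c_[ex,ey]
f=lambda u,v:((u+.5)/5-.5+240,(v+.5)/5-.5+170)
P=onz("scene",f(180,243),.072);print("snout lamp local",loc(P))
foot=.1222-.0163
for n,p in(("L",(232,243)),("R",(268,234))):print("foot corner",n,loc(onz("scene",f(*p),foot)))
for n,p in(("TL",(228,140)),("TR",(265,135))):print("top corner",n,loc(onz("scene",f(*p),foot+.045)))
K=lambda x,y,z:(proj("scene",np.r_[M+x*ex+y*ey,z])-[240,170])*5
print("pred snout",K(0,.038,.072),"pred foot corners",K(-.00625,-.026,foot),K(.00625,-.026,foot), "det snout top",K(0,-.038,.0845))
E
```

```text
snout lamp local [0.0001 0.0366]
foot corner L [-0.0038 -0.0218]
foot corner R [ 0.0117 -0.0207]
top corner TL [-0.0069 -0.0222]
top corner TR [ 0.0074 -0.0236]
pred snout [176.5703 239.3841] pred foot corners [228.5357 247.6392] [258.8159 241.4235] det snout top [255.2631 308.6887]
```

```bash
python3 - <<'E'
from h import *
c=np.cos(-.212);s=np.sin(-.212);ex=np.array([c,s,0]);ey=np.array([-s,c,0]);M=np.array([.4887,-.0947,0])
def pl(n,p,y):
    o,d=ray(n,p);k=(y-(o-M)@ey)/(d@ey);X=o+k*d-M;return X@ex,X[2]
im=cv2.imread("pics/s3.png");g=cv2.cvtColor(im,6)
for r in(198,201,204,207,210,213,216,219,222):print(r,g[r,280:300])
hsv=cv2.cvtColor(im,40)
print(g[209:228,268:284])
for u in(285.9,292.8):print(pl("scene",(u,207),-.026))
E
```

```text
198 [ 86  43  44  83 106 112 144 166 167 163 150 139 142 142 140 139 140 134
 129 130]
201 [140 120  71  96 112 111 126 124 120 121 119 125 139 141 140 138 140 132
 129 129]
204 [139 107  63  98 112 110 123 122 120 118 119 125 135 133 128 123 125 127
 128 130]
207 [123  85  49 100 112 112 128 124 121 120 121 129 135 133 131 132 131 130
 129 129]
210 [132 134 136 136 134 128 133 126 120 122 121 131 134 132 131 131 131 132
 132 132]
213 [ 57 110 133 134 135 134 170 185 149 123 121 136 135 132 132 130 129 130
 130 131]
216 [ 44  90 123 125 129 137 173 204 214 210 184 163 214 197 147 132 134 133
 132 134]
219 [ 50  94 127 134 135 130 119  91  68  65  61  54  51  61 121 134 133 132
 131 132]
222 [135 134 134 135 135 136  98  58  48  50  51  53  50  59 119 135 133 132
 131 133]
[[ 39  41  38  37  39  42  40  43  51  68 115 132 133 131 131 132]
 [ 40  40  40  40  39  39  40  40  39  42  70 117 132 134 136 136]
 [ 39  41  38  41  40  40  40  39  39  38  44  87 123 136 135 135]
 [ 40  38  39  41  40  41  41  40  40  38  43  47 103 131 134 134]
 [ 40  42  39  41  39  40  42  39  40  41  42  41
[... 393 characters left out ...]
0 103  66  50  94 127 134]
 [ 40  39  40  41  79 103 110 109 109 102  72  44  42  94 130 135]
 [ 41  38  41  42  49  81  98  99  82  61  45  90 122 134 136 136]
 [ 44  42  40  41  40  47  53  51  47  44  41 115 135 134 134 135]
 [ 39  40  42  44  43  43  43  41  40  41  41 117 136 135 135 134]
 [ 43  40  43  40  42  40  43  42  39  41  43 116 134 135 134 134]
 [ 42  42  43  42  43  40  41  41  42  41  42 116 134 134 134 133]
 [ 42  43  43  41  40  41  42  40  42  41  43 114 133 133 133 133]
 [ 42  41  41  40  42  39  51  67  72  95 122 131 134 133 135 134]]
(np.float64(-0.006638552449906845), np.float64(0.13304011358309986))
(np.float64(0.007489509994302709), np.float64(0.13014506219784017))
```

```bash
python3 - <<'E'
from h import *
c=np.cos(-.212);s=np.sin(-.212);ex=np.array([c,s,0]);ey=np.array([-s,c,0]);M=np.array([.4887,-.0947,0])
def pl(n,p,y):
    o,d=ray(n,p);k=(y-(o-M)@ey)/(d@ey);X=o+k*d-M;return X@ex,X[2]
g=cv2.cvtColor(cv2.imread("pics/s3.png"),6).astype(float)
w=np.clip(g[214:222,271:280]-45,0,65);w[6:,7:]=0  # lens disc centroid
v,u=np.mgrid[214:222,271:280];p=((u*w).sum()/w.sum(),(v*w).sum()/w.sum())
print("disc",p,pl("scene",p,.038))
for u in(285.0,285.5,290.9,291.2):print(u,pl("scene",(u,205),-.026))
E
```

```text
disc (np.float64(275.34662576687117), np.float64(218.13891323400526)) (np.float64(8.263903329233073e-05), np.float64(0.07135387460491438))
285.0 (np.float64(-0.008583884081795593), np.float64(0.13767198192087016))
285.5 (np.float64(-0.007572052884525652), np.float64(0.13746695220091903))
290.9 (np.float64(0.003426494214538723), np.float64(0.13523829090081835))
291.2 (np.float64(0.00404134886621071), np.float64(0.13511370146595697))
```

```bash

python3 -m handwheel '[[[0.01,0,0.15,0,0,0,255],[0.01,0,0.3,0,0,0,255],[0.01,0,0.3,0,0,0,255]]]'
python3 -m handwheel '[[[0,0,0.15,0,0,0,255],[0,0,0.3,0,0,0,255],[0,0,0.35,0,0,0,255],[0,0,0.35,0,0,0,255],[0,0,0.35,0,0,0,255]]]'
python3 go.py .4887 -.0947 .0703 -1.783
python3 - <<'E'
import cv2,numpy as np
from station import cams
s=cams.grab_frame("scene");t=cams.grab_frame("top")
cv2.imwrite("pics/s4.png",s);cv2.imwrite("pics/t4.png",t)
a=np.zeros((450,800,3),np.uint8)
a[:450,:400]=cv2.resize(s[170:260,240:320],(400,450),interpolation=2);a[:400,400:]=cv2.resize(t[180:250,270:340],(400,400),interpolation=2)
cv2.imwrite("pics/p4.png",a)
E
```

```text
t: 19.1
eef_pos: [0.4874, -0.0962, 0.0955]
ee_rot: [3.139, -0.001, -1.782]
force: [-0.6, -0.3, -0.8]
width: 0.0128
gripper_force: 15.0
t: 19.73
eef_pos: [0.4888, -0.0959, 0.0692]
ee_rot: [-3.141, 0.0, -1.782]
force: [0.4, 0.9, -0.9]
width: 0.012
gripper_force: 15.0
t 19.725 pos [ 0.489 -0.096  0.069] rot [-3.141  0.    -1.782] q [ 0.202  0.236 -0.576  0.    -0.758 -0.413]
F [ 0.428  0.86  -0.949] [ 0.107 -0.058  0.026] w 0.012010713659330092 15.000029504299164
shift [-0.015  0.004 -0.014] turn [-0.001  0.     0.003]
```

View pics/p4.png

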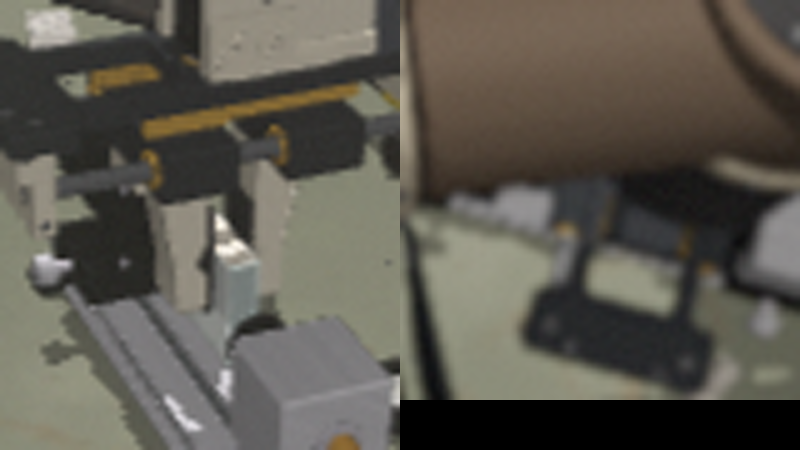

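The cell is lowered into the gap. The near window is at crop x 218–258, and the detector snout apex is near (258,314), just in front of it. I'll do one numeric check of the sideways fit.

```bash
python3 - <<'E'
from h import *
c=np.cos(-.212);s=np.sin(-.212);ex=np.array([c,s,0]);ey=np.array([-s,c,0]);M=np.array([.4887,-.0947,0])
def pl(n,p,y):
    o,d=ray(n,p);k=(y-(o-M)@ey)/(d@ey);X=o+k*d-M;return X@ex,X[2]
g=cv2.cvtColor(cv2.imread("pics/s4.png"),6)
print("cols 280..301")
for r in range(219,242):print(r,g[r,280:302])
for u in(283,285,287,289,291,293):print(u,pl("scene",(u,228),-.026))
for z in(.0845,):
  for x in(-.0125,0,.0125):print("snout",x,[proj("scene",M+x*ex-.038*ey+[0,0,h]) for h in(.072,.0845)])
E
```

```text
cols 280..301
219 [124  77  72 210 232 231 234 235 233 153  99 125 137 139 142 142 138 133
 133 134 133 133]
220 [ 99  54  71 192 231 236 235 192 162 167 142 126 135 140 141 141 138 136
 135 135 133 133]
221 [ 76  45  68 117 168 168 163 151 147 149 162 143 139 142 141 140 137 134
 133 134 134 134]
222 [ 52  44  68 103 138 147 142 143 163 176 177 164 146 140 142 140 136 133
 134 133 134 134]
223 [ 58  43  69 106 115 141 160 171 155 141 133 143 144 141 140 140 136 135
 132 134 133 133]
224 [103  60  69 105 112 125 128 127 125 122 122 141 143 141 140 141 135 134
 134 134 134 133]
225 [137  86  70 103 114 122 123 119 121 121 127 140 140 142 140 140 137 133
 133 133 133 134]
226 [141  88  70 104 113 123 124 120 121 123 126 140 144 141 141 140 135 134
 134 133 134 132]
227 [142  89  69 104 113 123 123 121 120 121 125 141 143 142 141 141 134 134
 135 134 134 131]
228 [141  88  82 109 114 123 121 122 121 120 126 137 134 129 120 125 134 135
 133 133 132 134]
229 [141  87  84 109 113 123 124 122 122 121 125 121 105  94  91 123 132 133
 133 133 133 133]
230 [141  88  84 108 114 125 126 122 121 
[... 1044 characters left out ...]
 121 122 120 119 118 119 122 120 119
 120 121 121 123]
283 (np.float64(-0.01135127377377863), np.float64(0.08825695746595835))
285 (np.float64(-0.007184722416724751), np.float64(0.08730023274485554))
287 (np.float64(-0.002999379102425398), np.float64(0.0863391930091243))
289 (np.float64(0.0012048835895401146), np.float64(0.08537380900045133))
291 (np.float64(0.005428194234180965), np.float64(0.08440405119540612))
293 (np.float64(0.009670682574203273), np.float64(0.08342988980243082))
snout -0.0125 [array([284.8074, 238.6176]), array([284.9756, 233.053 ])]
snout 0 [array([290.8399, 237.2842]), array([291.0526, 231.7377])]
snout 0.0125 [array([296.8121, 235.9642]), array([297.0683, 230.4358])]
```

```bash

python3 -m handwheel '[[[0,-0.01,0,0,0,0,255],[0,-0.01,0,0,0,0,255],[0,-0.01,0,0,0,0,255],[0,-0.01,0,0,0,0,255],[0,-0.01,0,0,0,0,255]]]'
python3 -m handwheel '[[[0,0,0,0,0,0,255],[0,0,0,0,0,0,255],[0,0,0,0,0,0,255],[0,0,0,0,0,0,255],[0,0,0,0,0,0,255]]]'
python3 -c "
from station import arm;print(arm.job_done())"
```

```text
t: 20.45
eef_pos: [0.4893, -0.0961, 0.0689]
ee_rot: [3.142, -0.0, -1.782]
force: [-0.8, -1.0, -0.3]
width: 0.0127
gripper_force: 15.0
t: 21.08
eef_pos: [0.4893, -0.0961, 0.0689]
ee_rot: [3.142, -0.0, -1.782]
force: [-0.5, -0.3, 0.3]
width: 0.0122
gripper_force: 15.0
the job is handed in; nothing more can be done
None
```

I handed the job in at 21 s with the shutter pulled fully up and the long cell held still and upright in the beam, touching nothing that the force readings or pictures showed. The knob contact puts it about 1 mm to one side of the beam axis and the camera about 1 mm to the other, against the 3.5 mm allowed; the judge's verdict was not shown.

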